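# Cover the condiment tub and put it away through the dust flaps

## Task

Put the washed condiment tub away: lift the oblong tub with a ledge at each end out of the packed wooden tray, stand it on the middle of the cutting board and let go, and there press its cover straight down until both clip arms snap under the ledges. Then take the tub by the cover's handle and push it straight down through the two sprung flaps of the dust case's empty well until it stands upright on the bottom; let go and draw your hand out, so that both flaps close over it. Leave the other ware, in the tray, on the board and table and in the case, where it stands.

Things in the scene. Friction and masses are not known exactly. Their poses are not given: they have to be found in the camera images.
- tub_center (a point): centre (half-way up) of the white oblong open tub, 58 (x) x 40 (y) x 42 mm high, walls and floor 3 mm, 0.14 kg. At its rim each end (+-x) has an outside ledge 4 mm out, 6 mm tall, 36 mm wide: 66 mm over the ledges; the long sides are flat. In the tray its neighbours leave 3 to 7 mm beside its long sides, 30 mm is free beyond each end. Same either end first. Covered: 75 mm long, 60 mm high
- cover_center (a point): centre of the white cover, 16 mm above its feet, in the plane of its plate's underside. Plate 70 (x) x 38 (y) x 4 mm; bar handle 30 (x) x 12 (y), from 4 to 18 mm above this point; plug below 48 x 30 x 6, then 44 x 26 x 4 mm, enters the tub's mouth (52 x 34). Starts on the board on its two clip arms. Clipped home (either way round) this point is 21 mm above the tub's centre, axes parallel
- clip_a (a joint): rigid sprung clip arm at the cover's +x end, 12 mm wide, reaching 16 mm below and 37.5 mm out from the cover's centre, hook inward with a sloping lead-in: 0 = at rest or caught under the ledge, about 0.3 rad while its hook rides over the ledge. Pressing the cover on takes 5 to 25 N; clipped on, it carries the tub by the handle with 1 mm of play
- clip_b (a joint): the same at the cover's -x end
- tray: fixed open wooden tray 156 (x) x 200 (y) x 26 mm high, walls and floor 8 mm; origin under its centre. Four places in a row along y, at 23 and 69 mm either side of the centre, hold in any order the tub (its length along the tray's x), a round white pot, a glass jar and a deep white tub without ledges. It may be left or right of the board
- board_top (a point): in the middle of the work place, between tray and dust case (either may be on the left): centre of the top face of the fixed pale cutting board, 170 (x) x 260 (y) x 18 mm thick. The cover and a white dish stand on it, one about 90 mm along +y, the other about 90 mm along -y; the middle is free
- bay_mouth (a point): middle of the empty (left, +y) well's mouth in the dust case, in the top face of its flaps, 92 mm above the table. Mouth 84 (x) x 60 (y) mm, frame top 4 mm higher; the well's floor is 80 mm below this point, inside 84 x 66 mm or more. The tub goes in with its length along x. Fixed steel case with clear walls, 100 (x) x 162 (y) x 96 mm high, from 42 mm left to 120 mm right of this point
- flap_free_l (a joint): left leaf (y>0) of the empty well's two level grey flaps: hinged along x at the mouth's left edge, 30 mm wide, 3 mm thick; 0 = shut, positive = swung down into the well, to 1.6 rad. Its spring bears the tub's weight; a few newtons more push the tub through. It rubs up the tub's side; over a tub standing on the well's floor it can shut
- flap_free_r (a joint): right leaf (y<0) of the same pair, hinged at the mouth's right edge, likewise
- stored_tub: covered tub in the case's right well, 78 mm to the right of the empty one, under its own shut flaps; leave alone
- round_pot: round white pot in the tray, 41 mm across, 50 mm high, origin under its centre; leave alone
- spice_jar: glass jar in the tray, 40 mm across, 62 mm high; leave alone
- deep_tub: deep plain white tub in the tray, 50 x 40 x 56 mm high, no ledges; leave alone
- dish: low white dish on the board, 66 mm across, 18 mm high; leave alone
- brush: bench brush, about 170 mm long, lying on the table beyond the board; leave alone
- scraper: dough scraper 75 x 110 mm, about 10 mm high, lying beyond the board; leave alone
- sauce_bottle: amber bottle, 56 mm across, 190 mm high, standing beyond the board; leave alone

How it is judged:
On the way, in this order (a step that is already met when the one before it is completed fails the run):
1. the tub stands upright on the cutting board, let go (gripper more than 6 cm from its centre), cover not yet on (z of tub_center in the frame of board_top between 0.018 and 0.024 m and x of tub_center in the frame of board_top between -0.085 and 0.085 m and y of tub_center in the frame of board_top between -0.13 and 0.13 m and angle between tub_center's own z axis and vertical below 0.06 rad and distance between the grasp point and tub_center above 0.06 m and distance between cover_center and tub_center above 0.04 m), for 0.2 s.
2. on the board, the cover is clipped home on the tub: plate on the rim, both clip arms under the ledges (z of tub_center in the frame of board_top between 0.018 and 0.024 m and x of tub_center in the frame of board_top between -0.085 and 0.085 m and y of tub_center in the frame of board_top between -0.13 and 0.13 m and angle between tub_center's own z axis and vertical below 0.06 rad and z of cover_center in the frame of tub_center between 0.019 and 0.0235 m and x of cover_center in the frame of tub_center between -0.004 and 0.004 m and y of cover_center in the frame of tub_center between -0.004 and 0.004 m and angle between the z axis of cover_center and the z axis of tub_center, either way round below 0.08 rad and value of joint each of clip_a, clip_b below 0.09 rad), for 0.2 s.
3. the covered tub, on its way down through the empty well's mouth, holds both flaps open (x of tub_center in the frame of bay_mouth between -0.015 and 0.015 m and y of tub_center in the frame of bay_mouth between -0.02 and 0.02 m and z of tub_center in the frame of bay_mouth between -0.058 and 0.01 m and value of joint each of flap_free_l, flap_free_r above 0.6 rad).
At the end, for the whole second after the job is handed in: Tub upright on the empty well's floor (centre 59 mm below the flaps, within 4 mm; within 12 mm along x and 16 mm along y of the middle); cover clipped home (2 mm, arms within 0.09 rad); both flaps shut within 0.08 rad; stored tub within 12 mm, tray ware 20 mm, dish 30 mm of its start (x of tub_center in the frame of bay_mouth between -0.012 and 0.012 m and y of tub_center in the frame of bay_mouth between -0.016 and 0.016 m and z of tub_center in the frame of bay_mouth between -0.063 and -0.055 m and angle between tub_center's own z axis and vertical below 0.08 rad and z of cover_center in the frame of tub_center between 0.019 and 0.0235 m and x of cover_center in the frame of tub_center between -0.004 and 0.004 m and y of cover_center in the frame of tub_center between -0.004 and 0.004 m and angle between the z axis of cover_center and the z axis of tub_center, either way round below 0.08 rad and value of joint each of clip_a, clip_b below 0.09 rad and value of joint each of flap_free_l, flap_free_r below 0.08 rad and distance of stored_tub from where it was at the start of the episode below 0.012 m and distance of dish from where it was at the start of the episode below 0.03 m and distance of each of round_pot, spice_jar, deep_tub from where it was at the start of the episode below 0.02 m); the robot touches nothing.
It fails at once if other ware in the tray is dragged more than 30 mm or tipped (distance of any of round_pot, spice_jar, deep_tub from where it was at the start of the episode above 0.03 m or angle between any of round_pot, spice_jar, deep_tub's own z axis and vertical above 0.6 rad).
It fails at once if dish, brush, scraper or bottle is shoved more than 40 mm, or the stored tub more than 20 mm (distance of any of dish, brush, scraper, sauce_bottle from where it was at the start of the episode above 0.04 m or distance of stored_tub from where it was at the start of the episode above 0.02 m).
It fails at once if the tub is tipped over (angle between tub_center's own z axis and vertical above 1 rad).
It also fails if it takes over 61 s, if anything falls off the work surface, if the arm or the gripper's body presses on something with over 40 N, if the wrist force passes 120 N, or if a joint passes its speed limit or range.

## Robot

A 7-joint arm with a two-finger parallel gripper is mounted at the origin on the work surface. World frame = base frame: x ahead of the robot, y to its left, z up, the work surface at z = 0. Lengths are in m, angles in rad, forces in N, time in s.
With the tool pointing down it reaches from about 0.425 to 0.925 m from the base axis. Payload 6.8 kg.
Tool frame: the origin (TCP) lies on the centre line of the jaws, within the pads' length; the fingertips stand bot.finger_overhang ahead of it and the grasp point (between the pads) lies 3 mm ahead of it (bot.finger_overhang is the distance from the TCP to the fingertips, in m); z points along the fingers, y is the direction in which the jaws open and shut (so a half turn about z gives the same grasp; the last joint's range is limited). The gripper opens to 85 mm and grips with 20 to 120 N. Pads are 22 mm wide; open, the fingers measure 114 mm over their backs; the gripper's body (76 mm by 85 mm) begins 54 mm behind the grasp point. The pads swing forward as they close: fully open they stand 13 mm farther back than shut.
Start: joints at [1.128, 0.477, 0.022, 1.555, -0.011, 1.109, -0.083], TCP at [0.222, -0.638, 0.253] pointing down, gripper open.
Joint ranges: [-2.96, 2.96], [-0.34, 2.1], [-1.41, 1.46], [0.24, 2.44], [-1.37, 4.51], [0.17, 1.92], [-2.96, 2.96]. Speed limits (rad/s): [2.39, 2.39, 3.14, 3.14, 3.14, 3.14, 3.14].

## Interface

Orientations are given as a unit quaternion [w, x, y, z].
In Python, from station import bot gives the robot as it stands.
- The arm moves only by the tool drive_tool, never from a script. Its argument "increments" is text: rows parted by semicolons, each of 4 numbers parted by spaces: the shift along the world's x, y, z in m, then the turn about the world's z in rad. In form: tx ty tz spin; .... A call has 1 to 12 rows; each row shifts and turns the commanded pose from where the row before left it; what a row does not reach is not made up. A row lasts 1/12 s, in which the tool goes at most 41.7 mm and 7.16 degrees, less where a joint would pass 70% of its speed; a pose out of reach is approached as far as the arm can. A call is refused whole if a number of a shift passes 0.0417 or a number of a turn 0.125, either way. A call with a gripper value outside its range is refused whole. "grip" is the opening, from 0 (shut) to 1 (fully open), set as the call begins (left out, the last holds). The fingers move at their own pace and stop on an object; "squeeze" is the grip in N (left out, the last holds). Time passes only in rows, so rows that do not move let the fingers close. It gives the time, the measured TCP pose, the force and the opening at its end, in the units of the state.
- bot.get_obs(): the state, without advancing time (a new reading comes with each control period).
- bot.read_camera(name): name is "scene" or "top"; returns the picture (480x640x3 uint8, red, green, blue); there is no depth.
- bot.calibration(name): a dict with "fx", "fy", "cx", "cy" (pixels), "distortion" ([k1, k2, p1, p2, k3] as OpenCV has them; the pictures are not rectified), "camera_from_world" (4x4, takes a point from world to camera coordinates). Camera axes: x right, y down, z forward; pixel columns grow to the right and rows downward; lengths in m; the calibration is good to about 2 mm. A picture is of the moment at which its call begins. calibration takes no time and is no camera call.
- bot.hand_in(): hands the job in, once; it reports no verdict.
The state is a dict: "t": time; "q": joint angles; "joint_vel": joint speeds; "joint_torque": joint torques, N m; "eef_pos": TCP position; "tool_rot": TCP orientation; "contact_force": force on the tool from outside, world axes, zero at the start; "torque": the same for the moment, N m; "gripper_width": opening from 0.0 (shut) to 1.0 (fully open).
Only numpy, scipy, OpenCV 4.12 (cv2) and the standard library are available. Lean on these libraries where they do the work, as an engineer would, in place of code of your own. Each camera call takes 0.05 s, during which the arm holds its last target.

## Working session

There is one attempt and no reset: what is moved stays moved. The work goes in short steps, Python scripts to look and compute and a tool call to move; the robot and the scene stay as the last step left them, time stands still between calls to the robot, and variables do not carry over. Pictures are saved under pics/ and viewed, and the job is handed in when it is done.

Besides the shell and the picture viewer there is one more tool, called after "Emit:" as name(argument=value, ...) on one line, values as JSON. drive_tool: Moves the arm, as the interface text tells. Its arguments: {"type":"object","properties":{"increments":{"type":"string"},"grip":{"type":"number"},"squeeze":{"type":"number"}},"required":["increments"]}

```bash
mkdir -p pics; ls; python3 - <<'E'
from station import bot
import cv2
o=bot.get_obs(); print({k:o[k] for k in ('t','eef_pos','tool_rot','gripper_width','contact_force')}, bot.finger_overhang)
for n in ('scene','top'):
    im=bot.read_camera(n); cv2.imwrite(f'pics/{n}0.png',im[:,:,::-1]); c=bot.calibration(n); print(n,c)
E
```

```text
pics
{'t': 0.0, 'eef_pos': array([ 0.22156151, -0.63701181,  0.2523163 ]), 'tool_rot': array([-8.86832087e-04,  9.86024035e-01,  1.66600602e-01, -2.36616432e-04]), 'gripper_width': 0.996303747996232, 'contact_force': array([-0.33113091, -0.48650632,  0.33234477])} 0.022
scene {'fx': 439.8215852578219, 'fy': 439.8215852578219, 'cx': 320.18430796107435, 'cy': 233.5333638368496, 'distortion': array([0.02520499, 0.        , 0.        , 0.        , 0.        ]), 'camera_from_world': array([[-0.36625891,  0.93041794,  0.01329924,  0.22365986],
       [ 0.7142088 ,  0.29025216, -0.63691402, -0.37431392],
       [-0.59645636, -0.223777  , -0.77082012,  1.35131377],
       [ 0.        ,  0.        ,  0.        ,  1.        ]])}
top {'fx': 488.79706446983664, 'fy': 488.79706446983664, 'cx': 314.0977031358854, 'cy': 236.13351858870877, 'distortion': array([0.0258066, 0.       , 0.       , 0.       , 0.       ]), 'camera_from_world': array([[-0.00389411, -0.99983819, -0.0175623 ,  0.02002778],
       [-0.98133597,  0.00719748, -0.19216635,  0.58644201],
       [ 0.19226166,  0.0164862 , -0.98120521,  0.9451169 ],
       [ 0.        ,  0.        ,  0.        ,  1.        ]])}
```

View pics/scene0.png

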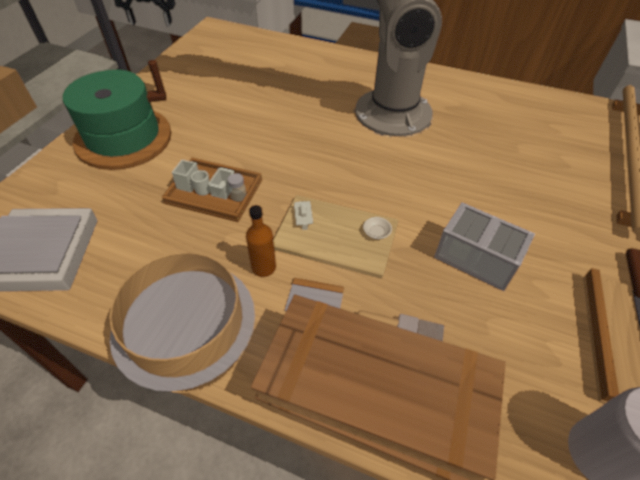

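View pics/top0.png

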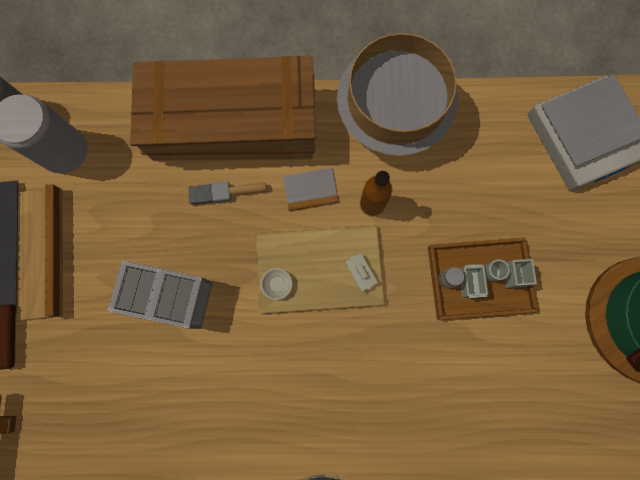

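```bash
python3 - <<'E'
import cv2,numpy as np
t=cv2.imread('pics/top0.png'); s=cv2.imread('pics/scene0.png')
def crop(im,x,y,w,h,z): return cv2.resize(im[y:y+h,x:x+w],None,fx=z,fy=z,interpolation=cv2.INTER_CUBIC)
cv2.imwrite('pics/c1.png',crop(t,425,230,120,95,6))
cv2.imwrite('pics/c2.png',crop(t,250,220,140,100,5.5))
cv2.imwrite('pics/c3.png',crop(t,105,255,110,80,7))
cv2.imwrite('pics/c4.png',crop(s,160,150,110,70,7))
E
```

```text
(no output)
```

View pics/c1.png

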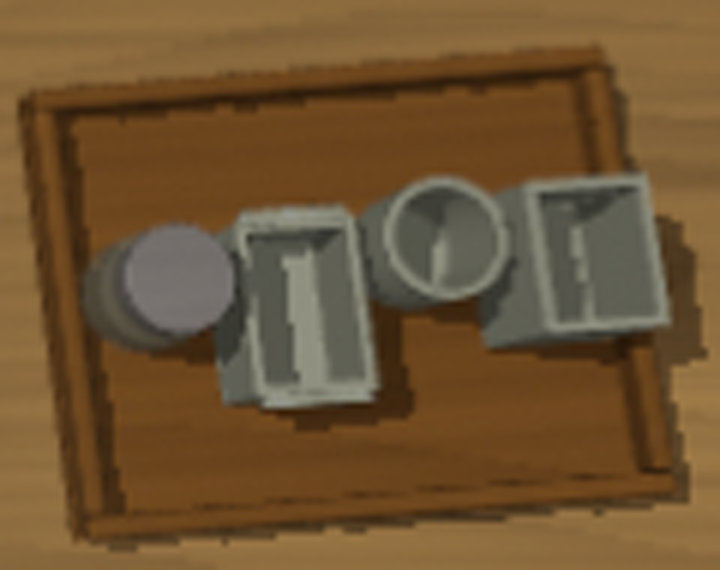

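View pics/c2.png

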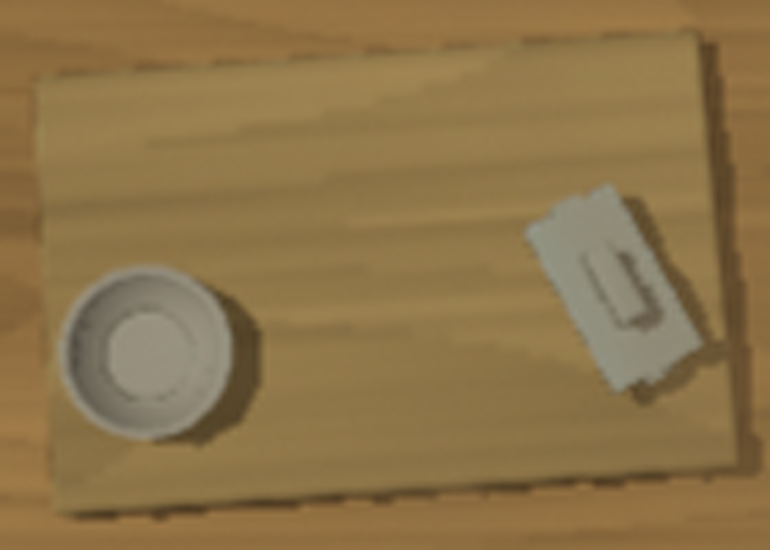

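View pics/c3.png

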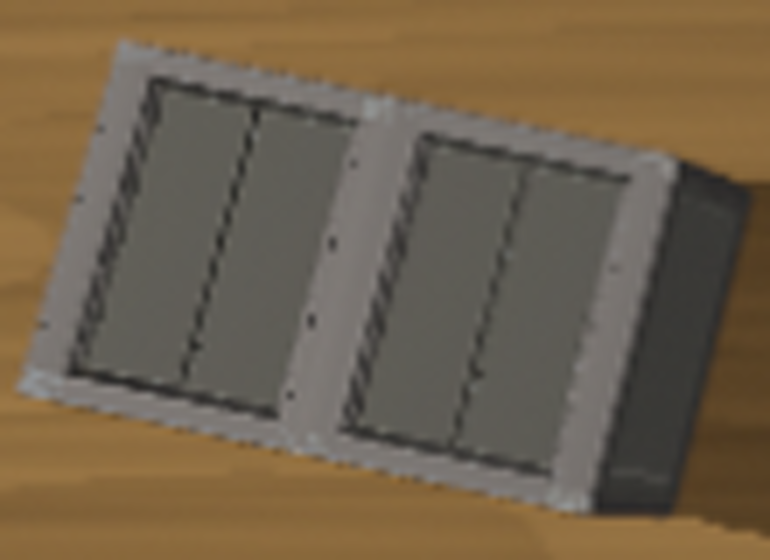

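View pics/c4.png

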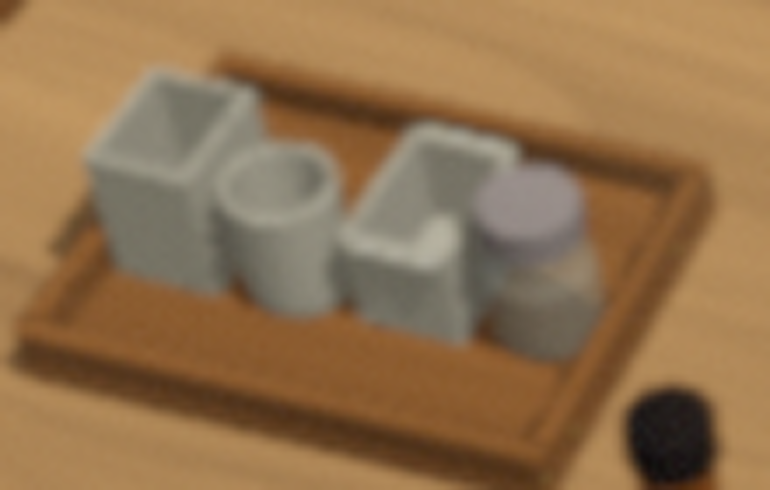

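```bash
cat > h.py <<'E'
import cv2,numpy as np
from station import bot
C={n:bot.calibration(n) for n in('top','scene')}
def ray(n,p):
    c=C[n];K=np.array([[c['fx'],0,c['cx']],[0,c['fy'],c['cy']],[0,0,1]])
    u=cv2.undistortPoints(np.array(p,float).reshape(-1,1,2),K,np.array(c['distortion'])).reshape(-1,2)
    T=c['camera_from_world'];R=T[:3,:3];o=-R.T@T[:3,3]
    return o,np.c_[u,np.ones(len(u))]@R
def onz(n,p,z):
    o,d=ray(n,p); return (o+d*((z-o[2])/d[:,2])[:,None])
def proj(n,P):
    c=C[n];K=np.array([[c['fx'],0,c['cx']],[0,c['fy'],c['cy']],[0,0,1]]);T=c['camera_from_world']
    r,_=cv2.Rodrigues(T[:3,:3]); return cv2.projectPoints(np.array(P,float).reshape(-1,1,3),r,T[:3,3],K,np.array(c['distortion']))[0].reshape(-1,2)
def unc(p,x,y,z): return (np.array(p,float)+.5)/z-.5+[x,y]
def quad(W,name):
    s=[np.linalg.norm(W[i]-W[(i+1)%4]) for i in range(4)]
    e=[W[(i+1)%4]-W[i] for i in range(4)]
    print(name,'c',W.mean(0).round(4),'sides',np.round(s,4),'ang',[round(float(np.arctan2(v[1],v[0])),3) for v in e])
E
python3 - <<'E'
from h import *
for n in C:print(n,ray(n,[[320,240]])[0])
quad(onz('top',unc([(38,80),(700,33),(738,465),(58,513)],250,220,5.5),.018),'board')
quad(onz('top',unc([(120,42),(672,158),(595,512),(20,388)],105,255,7),.096),'case')
quad(onz('top',unc([(240,213),(352,205),(378,398),(265,408)],425,230,6),.05),'tub over ledges')
quad(onz('top',unc([(247,230),(342,220),(370,385),(267,391)],425,230,6),.05),'tub inner')
quad(onz('top',unc([(22,95),(602,48),(680,492),(82,540)],425,230,6),.026),'tray')
quad(onz('scene',unc([(88,158),(160,72),(262,95),(192,170)],160,150,7),.064),'deep')
quad(onz('scene',unc([(342,238),(412,125),(520,150),(452,258)],160,150,7),.05),'tub scene')
t=cv2.imread('pics/top0.png');hsv=cv2.cvtColor(t,cv2.COLOR_BGR2HSV)
m=((hsv[:,:,1]<75)&(hsv[:,:,2]>100)).astype(np.uint8)
r=np.zeros_like(m);r[248:298,342:380]=m[248:298,342:380]
cs,_=cv2.findContours(r,cv2.RETR_EXTERNAL,cv2.CHAIN_APPROX_NONE);c=max(cs,key=cv2.contourArea)
b=cv2.boxPoints(cv2.minAreaRect(c));M=cv2.moments(c);print(cv2.contourArea(c),b,M['m10']/M['m00'],M['m01']/M['m00'])
quad(onz('top',b,.037),'cover');print(onz('top',[[M['m10']/M['m00'],M['m01']/M['m00']]],.037))
quad(onz('top',unc([(525,230),(608,183),(705,345),(622,395)],250,220,5.5),.038),'cover hand')
E
```

```text
top [3.93864892e-01 2.22251618e-04 1.04039978e+00]
scene [1.15525541 0.20294122 0.80023956]
board c [0.5246 0.0068 0.018 ] sides [0.2577 0.1666 0.2564 0.1666] ang [-1.506, -3.085, 1.636, 0.064]
case c [0.4682 0.3241 0.096 ] sides [0.1593 0.0978 0.1628 0.0976] ang [-1.783, 2.968, 1.357, -0.209]
tub over ledges c [ 0.4947 -0.3085  0.05  ] sides [0.0376 0.0649 0.0376 0.0656] ang [-1.504, -3.081, 1.656, 0.062]
tub inner c [ 0.4944 -0.3077  0.05  ] sides [0.0321 0.0556 0.0341 0.0541] ang [-1.47, -3.046, 1.626, 0.058]
tray c [ 0.5022 -0.3287  0.026 ] sides [0.2016 0.1532 0.2016 0.1537] ang [-1.495, -3.06, 1.649, 0.082]
deep c [ 0.5141 -0.3968  0.064 ] sides [0.0479 0.0398 0.0427 0.0372] ang [-3.105, 1.652, -0.039, -1.342]
tub scene c [ 0.4984 -0.3065  0.05  ] sides [0.0603 0.042  0.0574 0.0403] ang [-3.029, 1.644, 0.083, -1.428]
603.5 [[344.29248 260.72647]
 [360.67926 251.6227 ]
 [378.32074 283.3774 ]
 [361.93396 292.4812 ]] 361.0767743717205 271.9704501518917
cover c [ 0.5147 -0.0797  0.037 ] sides [0.0391 0.0745 0.0386 0.0743] ang [-1.068, -2.66, 2.068, 0.489]
[[ 0.51460427 -0.07933321  0.037     ]]
cover hand c [ 0.5146 -0.0798  0.038 ] sides [0.0361 0.0703 0.0363 0.0711] ang [-1.06, -2.627, 2.103, 0.513]
```

Emit:
drive_tool(increments=".0228 .0274 -.008 .109;.0228 .0274 -.008 .109;.0228 .0274 -.008 .109;.0228 .0274 -.008 .109;.0228 .0274 -.008 .109;.0228 .0274 -.008 .109;.0228 .0274 -.008 .109;.0228 .0274 -.008 .109;.0228 .0274 -.008 .109;.0228 .0274 -.008 .109;.0228 .0274 -.008 .109;.0228 .0274 -.008 .109", grip=1, squeeze=40)

```text
t: 1.1
eef_pos: [0.496, -0.3073, 0.1568]
tool_rot: [-0.0, 0.679, 0.734, -0.0]
contact_force: [-0.2, -0.7, 0.3]
gripper_width: 1.004
```

```bash
python3 - <<'E'
from h import *
for n,(x,y,w,h) in {'top':(410,215,150,112),'scene':(150,110,150,112)}.items():
    im=bot.read_camera(n)[:,:,::-1]; cv2.imwrite(f'pics/{n}1.png',im)
    cv2.imwrite(f'pics/{n}1c.png',cv2.resize(im[y:y+h,x:x+w],None,fx=5,fy=5,interpolation=cv2.INTER_CUBIC))
E
```

```text
(no output)
```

View pics/scene1c.png

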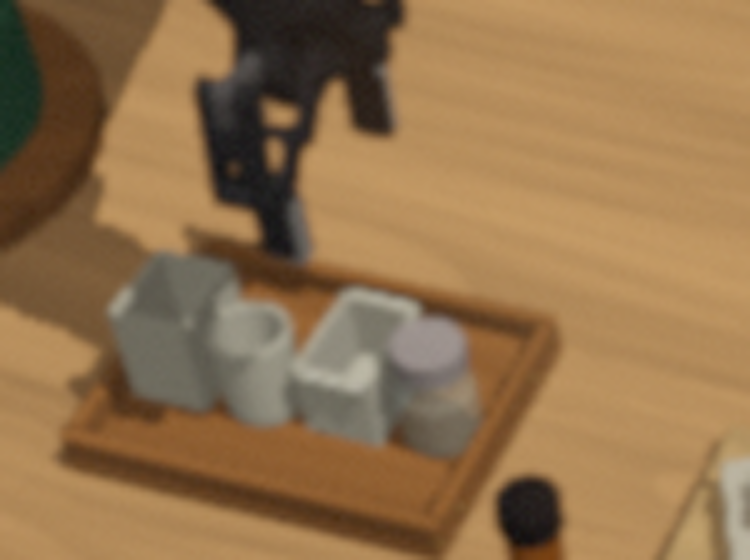

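View pics/top1c.png

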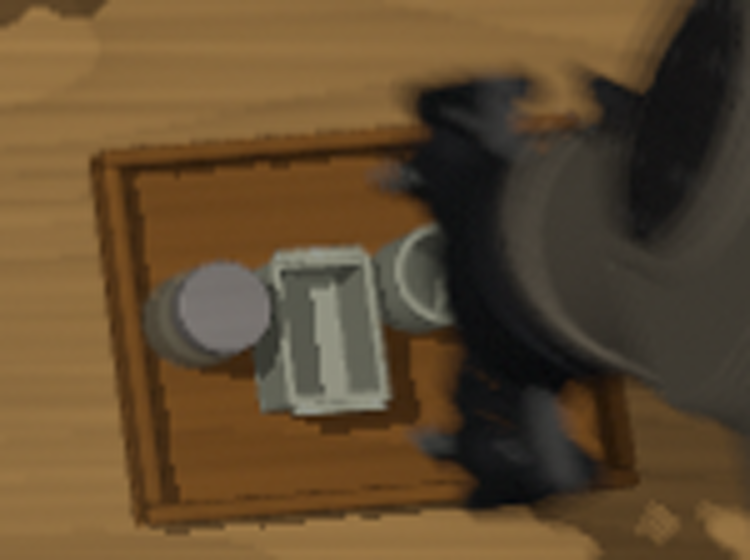

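Emit:
drive_tool(increments="0 0 -.02 0;0 0 -.025 0;0 0 -.025 0;0 0 -.02 0;0 0 -.012 0;0 0 -.008 0;0 0 -.003 0;0 0 0 0;0 0 0 0")

```text
t: 1.95
eef_pos: [0.496, -0.3091, 0.0451]
tool_rot: [0.001, 0.681, 0.732, 0.0]
contact_force: [0.1, 0.2, -0.9]
gripper_width: 0.997
```

```bash
python3 - <<'E'
from h import *
for n,(x,y,w,h) in {'top':(410,215,150,112),'scene':(150,110,150,112)}.items():
    im=bot.read_camera(n)[:,:,::-1]; cv2.imwrite(f'pics/{n}2.png',im)
    cv2.imwrite(f'pics/{n}2c.png',cv2.resize(im[y:y+h,x:x+w],None,fx=5,fy=5,interpolation=cv2.INTER_CUBIC))
o=bot.get_obs();print(o['eef_pos'],o['contact_force'],o['q'])
E
```

```text
[ 0.49614157 -0.30916689  0.04545321] [ 0.40612661  0.04265809 -0.10536402] [ 0.69050525  0.61925778 -0.31465514  1.90347373  0.29688972  0.66197342
  0.266833  ]
```

View pics/scene2c.png

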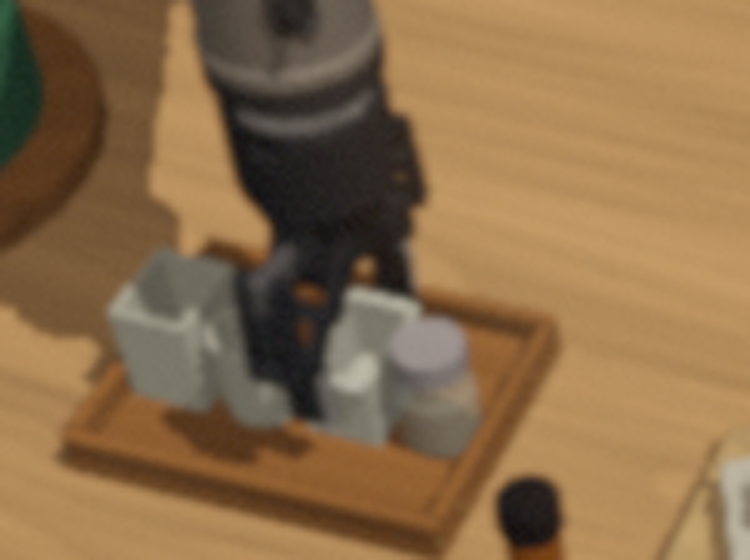

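View pics/top2c.png

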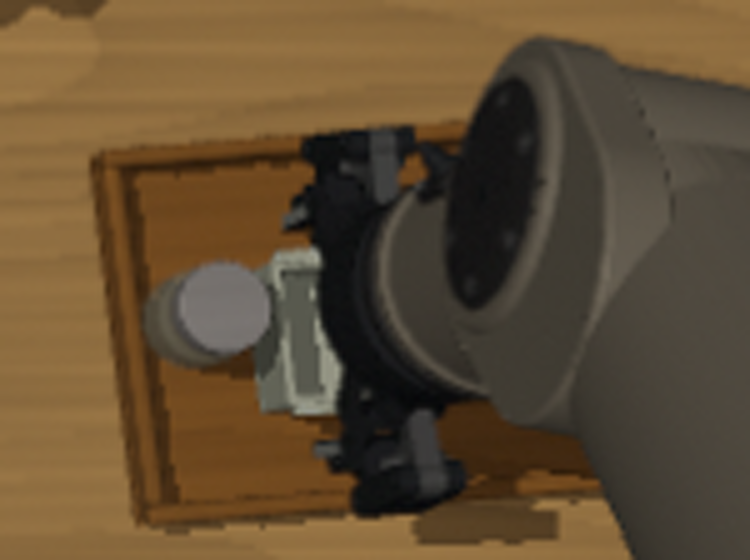

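```bash
python3 - <<'E'
from h import *
p=np.array([.4961,-.3092]);a=.075
j=np.array([np.cos(a),np.sin(a)]);k=np.array([-j[1],j[0]])
for n,x0,y0 in (('top',410,215),('scene',150,110)):
  for z in (.036,.023):
    for s in (1,-1):
      print(n,z,s,[(((proj(n,[[*(p+s*.0425*j+w*k),z]])-[x0,y0])+.5)*5-.5).round()[0].tolist() for w in(.011,-.011)])
  for z in (.05,):
    for s in (33,-33):
      print('ledge',n,[(((proj(n,[[*(np.array([.496,-.3075])+s*.001*j+w*k),z]])-[x0,y0])+.5)*5-.5).round()[0].tolist() for w in(.018,-.018)])
E
python3 - <<'E'
import cv2
a=cv2.imread('pics/top2.png')[225:325,455:520]
cv2.imwrite('pics/z.png',cv2.resize(cv2.convertScaleAbs(a,alpha=2),None,fx=6,fy=6,interpolation=cv2.INTER_CUBIC))
a=cv2.imread('pics/scene2.png')[150:210,180:260]
cv2.imwrite('pics/z2.png',cv2.resize(cv2.convertScaleAbs(a,alpha=2),None,fx=9,fy=9,interpolation=cv2.INTER_CUBIC))
E
```

```text
top 0.036 1 [[281.0, 229.0], [335.0, 224.0]]
top 0.036 -1 [[311.0, 436.0], [365.0, 432.0]]
top 0.023 1 [[272.0, 233.0], [325.0, 229.0]]
top 0.023 -1 [[301.0, 438.0], [355.0, 434.0]]
ledge top [[273.0, 248.0], [362.0, 241.0]]
ledge top [[296.0, 412.0], [387.0, 405.0]]
scene 0.036 1 [[343.0, 416.0], [302.0, 406.0]]
scene 0.036 -1 [[416.0, 303.0], [377.0, 294.0]]
scene 0.023 1 [[348.0, 435.0], [307.0, 425.0]]
scene 0.023 -1 [[420.0, 322.0], [381.0, 313.0]]
ledge scene [[364.0, 386.0], [295.0, 370.0]]
ledge scene [[421.0, 298.0], [355.0, 283.0]]
```

View pics/z.png

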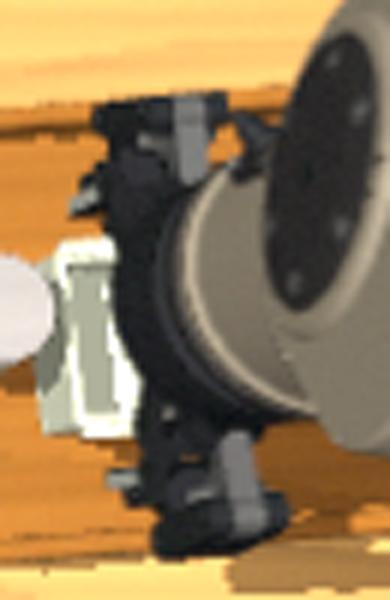

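View pics/z2.png

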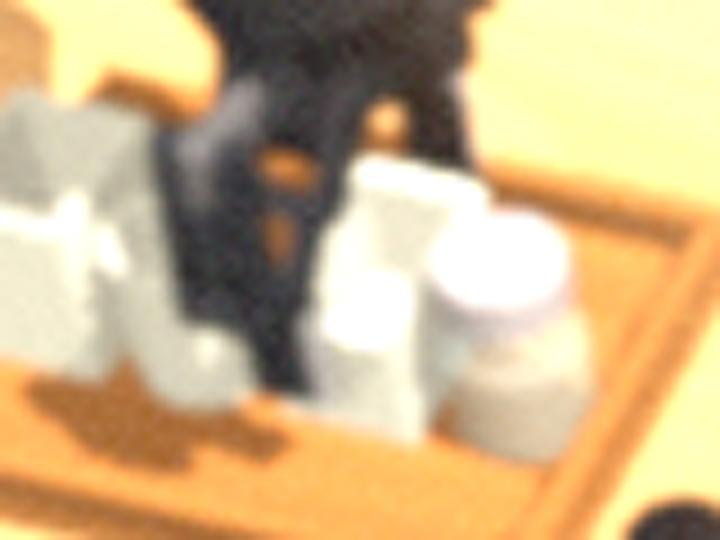

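Emit:
drive_tool(increments="0 .001 -.005 0;0 0 -.004 0;0 0 -.001 0")

```text
t: 2.3
eef_pos: [0.4951, -0.3075, 0.0338]
tool_rot: [-0.0, 0.681, 0.732, -0.0]
contact_force: [0.4, -0.6, -0.8]
gripper_width: 1.001
```

Emit:
drive_tool(increments="0 0 0 0;0 0 0 0;0 0 0 0;0 0 0 0;0 0 0 0;0 0 0 0", grip=0.5, squeeze=40)

```text
t: 2.8
eef_pos: [0.4955, -0.3077, 0.0345]
tool_rot: [0.0, 0.681, 0.732, 0.0]
contact_force: [-1.0, 0.4, 2.1]
gripper_width: 0.767
```

Emit:
drive_tool(increments="0 0 .005 0;0 0 .01 0;0 0 .02 0;0 0 .025 0;0 0 .025 0;0 0 .02 0;0 0 .005 0;0 0 0 0")

```text
t: 3.47
eef_pos: [0.4963, -0.3084, 0.1463]
tool_rot: [0.002, 0.681, 0.732, 0.0]
contact_force: [0.5, 0.2, -1.7]
gripper_width: 0.765
```

```bash
python3 - <<'E'
from h import *
for n,(x,y,w,h) in {'scene':(150,90,150,112)}.items():
    im=bot.read_camera(n)[:,:,::-1]; cv2.imwrite(f'pics/{n}3.png',im)
    cv2.imwrite(f'pics/{n}3c.png',cv2.resize(im[y:y+h,x:x+w],None,fx=5,fy=5,interpolation=cv2.INTER_CUBIC))
E
```

```text
(no output)
```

View pics/scene3c.png

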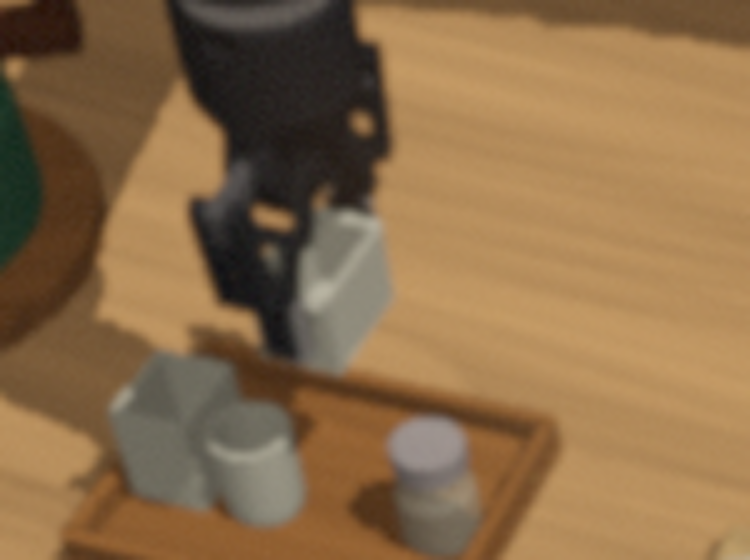

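Emit:
drive_tool(increments=".001 .015 0 0;.003 .03 0 0;.004 .039 0 0;.004 .039 0 0;.004 .039 0 0;.004 .039 0 0;.003 .039 0 0;.003 .038 0 0;.003 .025 0 0;.001 .013 0 0;0 0 0 0;0 0 0 0")

```text
t: 4.52
eef_pos: [0.5244, 0.0086, 0.1429]
tool_rot: [-0.001, 0.681, 0.733, -0.001]
contact_force: [0.1, -0.9, -2.2]
gripper_width: 0.765
```

Emit:
drive_tool(increments="0 0 -.02 0;0 0 -.03 0;0 0 -.025 0;0 0 -.012 0;0 0 -.005 0;0 0 0 0;0 0 0 0")

```text
t: 5.1
eef_pos: [0.5259, 0.0078, 0.0528]
tool_rot: [0.0, 0.681, 0.732, 0.0]
contact_force: [-0.3, 0.4, -0.3]
gripper_width: 0.765
```

Emit:
drive_tool(increments="0 0 -.003 0;0 0 -.003 0;0 0 -.0015 0;0 0 0 0;0 0 0 0")

```text
t: 5.52
eef_pos: [0.5255, 0.0083, 0.045]
tool_rot: [0.0, 0.681, 0.732, 0.0]
contact_force: [-0.5, 0.2, -1.2]
gripper_width: 0.762
```

Emit:
drive_tool(increments="0 0 -.001 0;0 0 0 0;0 0 0 0")

```text
t: 5.77
eef_pos: [0.5256, 0.0083, 0.0444]
tool_rot: [0.0, 0.681, 0.732, 0.0]
contact_force: [-1.6, -1.2, 4.4]
gripper_width: 0.763
```

Emit:
drive_tool(increments="0 0 0 0;0 0 0 0;0 0 0 0;0 0 0 0", grip=1)

```text
t: 6.1
eef_pos: [0.5254, 0.0083, 0.0437]
tool_rot: [-0.0, 0.681, 0.732, 0.0]
contact_force: [0.3, 0.5, -0.5]
gripper_width: 0.999
```

Emit:
drive_tool(increments="0 0 .015 0;0 0 .025 0;0 0 .03 0;0 0 .03 -.06;0 0 .02 -.12;0 -.02 0 -.12;0 -.025 0 -.12;0 -.02 0 -.12;0 -.015 0 -.12;0 -.008 0 -.12;0 0 0 -.12")

```text
t: 7.02
eef_pos: [0.5251, -0.0825, 0.1637]
tool_rot: [0.0, 0.934, 0.358, -0.0]
contact_force: [-0.3, -0.6, -0.4]
gripper_width: 0.999
```

```bash
python3 - <<'E'
from h import *
for n,(x,y,w,h) in {'top':(250,215,150,112),'scene':(260,180,150,112)}.items():
    im=bot.read_camera(n)[:,:,::-1]; cv2.imwrite(f'pics/{n}4.png',im)
    cv2.imwrite(f'pics/{n}4c.png',cv2.resize(im[y:y+h,x:x+w],None,fx=5,fy=5,interpolation=cv2.INTER_CUBIC))
o=bot.get_obs();print(o['eef_pos'],o['tool_rot'],o['q'])
E
```

```text
[ 0.5253046  -0.08017532  0.16375189] [ 1.29577800e-04  9.32214621e-01  3.61905897e-01 -8.05765188e-05] [ 0.23350742  0.36390705 -0.2434268   1.96972243  0.11787093  0.82133433
 -0.90521972]
```

View pics/scene4c.png

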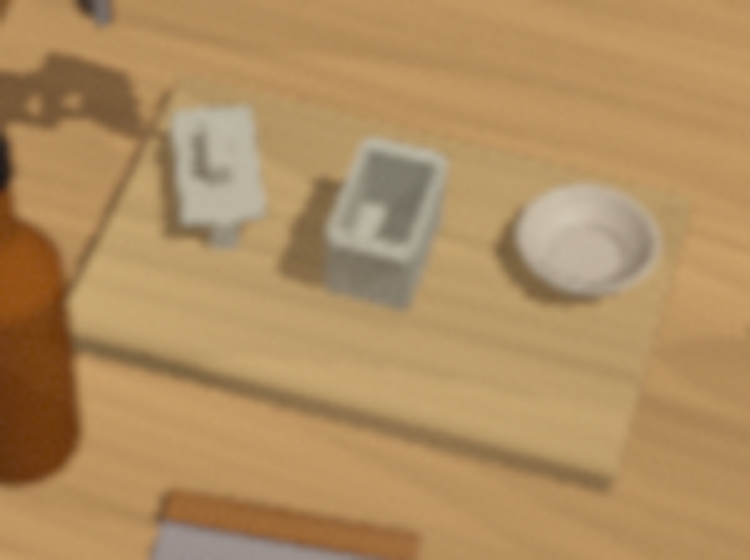

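View pics/top4c.png

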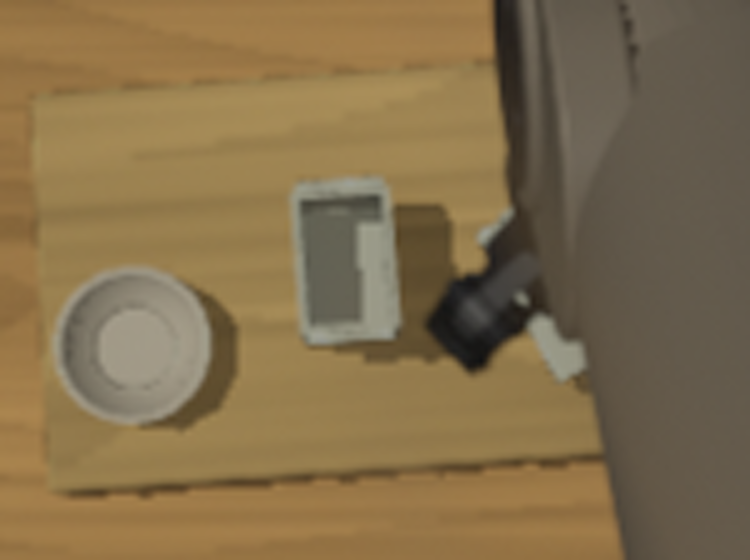

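```bash
python3 - <<'E'
from h import *
quad(onz('top',unc([(291,186),(387,178),(400,338),(305,347)],250,215,5),.06),'tub top')
quad(onz('scene',unc([(360,140),(447,152),(413,250),(327,235)],260,180,5),.06),'tub scene')
quad(onz('scene',unc([(170,112),(253,105),(265,213),(183,225)],260,180,5),.038),'cover scene')
t=cv2.imread('pics/top4.png');hsv=cv2.cvtColor(t,cv2.COLOR_BGR2HSV)
m=(hsv[:,:,1]<75).astype(np.uint8)
x0,y0,x1,y1=305,245,335,288
r=np.zeros_like(m);r[y0:y1,x0:x1]=m[y0:y1,x0:x1]
cs,_=cv2.findContours(r,cv2.RETR_EXTERNAL,cv2.CHAIN_APPROX_NONE);c=max(cs,key=cv2.contourArea)
b=cv2.boxPoints(cv2.minAreaRect(c));print(b); quad(onz('top',b,.06),'tub mask')
# handle on scene0 / top0: cover
t=cv2.imread('pics/top0.png');a=t[245:300,335:385];cv2.imwrite('pics/z.png',cv2.resize(a,None,fx=10,fy=10,interpolation=cv2.INTER_CUBIC))
t=cv2.imread('pics/scene4.png');a=t[195:235,285:325];cv2.imwrite('pics/z2.png',cv2.resize(a,None,fx=14,fy=14,interpolation=cv2.INTER_CUBIC))
E
```

```text
tub top c [0.5225 0.0076 0.06  ] sides [0.0391 0.0652 0.0383 0.0657] ang [-1.493, -3.071, 1.66, 0.084]
tub scene c [0.5268 0.0068 0.06  ] sides [0.0403 0.0613 0.0387 0.0596] ang [1.771, 0.087, -1.411, -3.031]
cover scene c [ 0.5199 -0.0791  0.038 ] sides [0.0399 0.0688 0.0382 0.0716] ang [2.075, 0.47, -0.993, -2.645]
[[307.22348 250.90584]
 [327.4117  249.35292]
 [329.93527 282.1588 ]
 [309.74704 283.71173]]
tub mask c [0.5236 0.0079 0.06  ] sides [0.0412 0.0669 0.0406 0.0669] ang [-1.5, -3.075, 1.642, 0.075]
```

View pics/z.png

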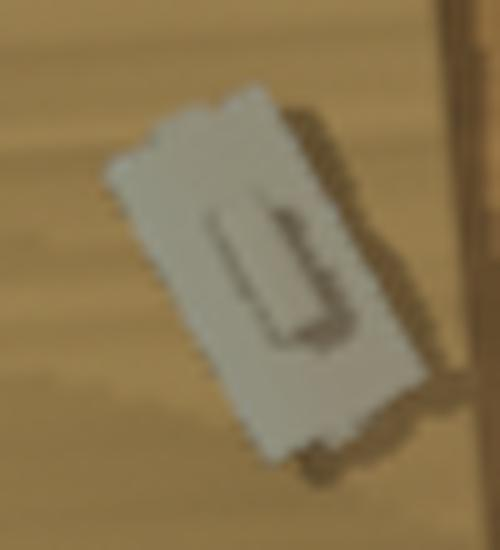

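View pics/z2.png

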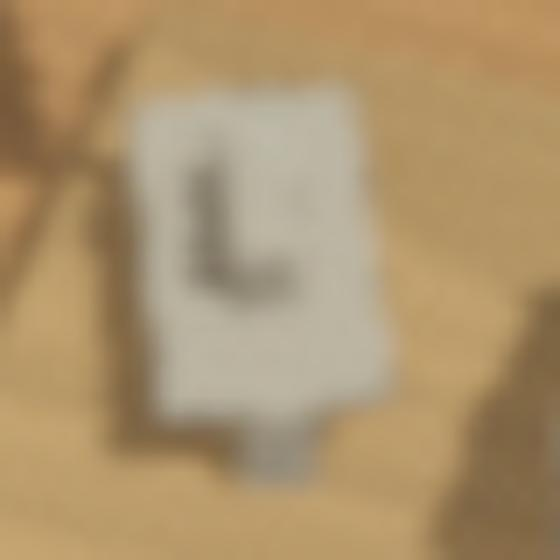

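Emit:
drive_tool(increments="-.0025 0 -.01 -.083;-.0025 .0005 -.02 -.083;-.0025 .0005 -.025 -.083;0 0 -.02 0;0 0 -.01 0;0 0 0 0;0 0 0 0", grip=0.4, squeeze=80)

```text
t: 7.7
eef_pos: [0.5181, -0.0783, 0.0789]
tool_rot: [-0.0, 0.969, 0.246, -0.0]
contact_force: [-0.4, 0.4, 0.9]
gripper_width: 0.4
```

```bash
python3 - <<'E'
from h import *
for n,(x,y,w,h) in {'top':(310,225,100,75),'scene':(270,160,75,56)}.items():
    im=bot.read_camera(n)[:,:,::-1]; cv2.imwrite(f'pics/{n}5.png',im)
    cv2.imwrite(f'pics/{n}5c.png',cv2.resize(im[y:y+h,x:x+w],None,fx=8,fy=8,interpolation=cv2.INTER_CUBIC))
o=bot.get_obs();print(o['eef_pos'],o['tool_rot'])
E
```

```text
[ 0.51893435 -0.07865564  0.07994011] [2.41213295e-04 9.69513459e-01 2.45035919e-01 9.97031539e-04]
```

View pics/scene5c.png

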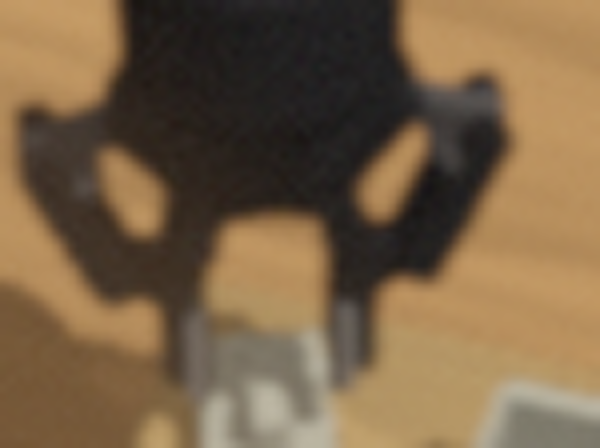

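View pics/top5c.png

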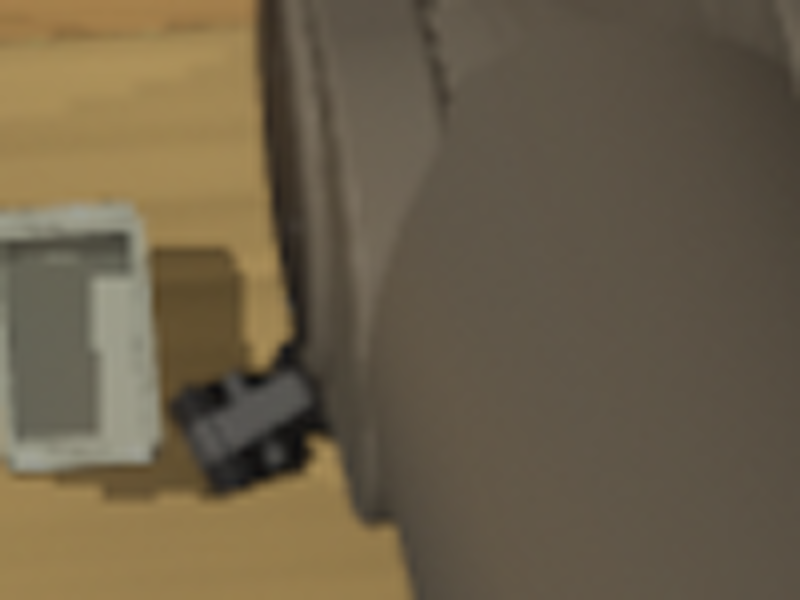

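Emit:
drive_tool(increments="-.0005 0 -.006 0;0 0 -.005 0;0 0 -.002 0;0 0 -.001 0;0 0 0 0")

```text
t: 8.22
eef_pos: [0.5172, -0.0787, 0.0645]
tool_rot: [-0.0, 0.97, 0.244, -0.0]
contact_force: [-0.0, 0.2, -0.4]
gripper_width: 0.4
```

Emit:
drive_tool(increments="0 0 -.002 0;0 0 0 0;0 0 0 0;0 0 0 0;0 0 0 0;0 0 0 0", grip=0, squeeze=80)

```text
t: 8.72
eef_pos: [0.5173, -0.0787, 0.0628]
tool_rot: [-0.0, 0.97, 0.244, -0.0]
contact_force: [-0.2, 0.1, 0.8]
gripper_width: 0.112
```

Emit:
drive_tool(increments="0 0 .004 0;0 0 .008 0;0 0 .015 0;0 0 .02 0;0 0 .02 0;0 0 .01 0;0 0 0 0;0 0 0 0")

```text
t: 9.38
eef_pos: [0.5176, -0.0788, 0.1402]
tool_rot: [0.0, 0.97, 0.244, 0.001]
contact_force: [-0.4, 0.3, -0.8]
gripper_width: 0.108
```

```bash
python3 - <<'E'
from h import *
for n,(x,y,w,h) in {'scene':(260,120,100,75)}.items():
    im=bot.read_camera(n)[:,:,::-1]; cv2.imwrite(f'pics/{n}6.png',im)
    cv2.imwrite(f'pics/{n}6c.png',cv2.resize(im[y:y+h,x:x+w],None,fx=8,fy=8,interpolation=cv2.INTER_CUBIC))
E
```

```text
(no output)
```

View pics/scene6c.png

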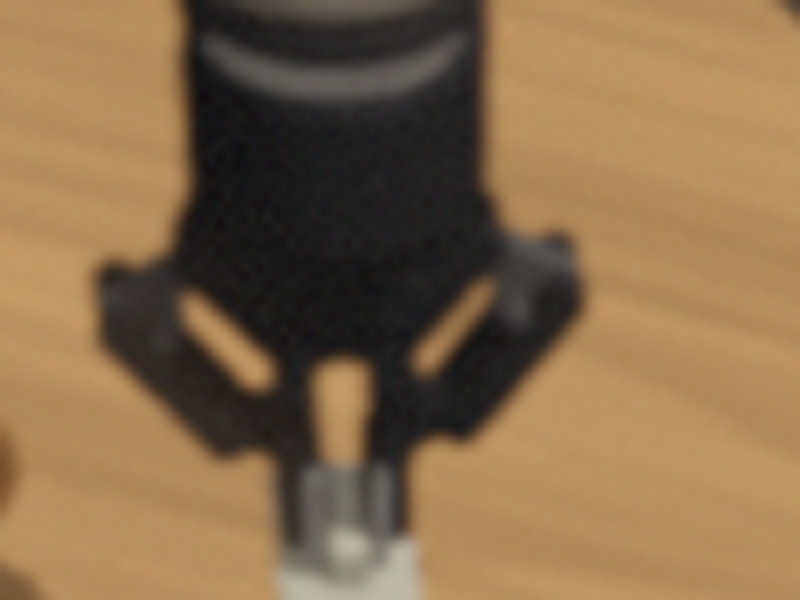

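Emit:
drive_tool(increments=".001 .01 0 -.0605;.001 .015 0 -.06;.0015 .015 0 -.06;.0015 .015 0 -.06;.0015 .015 0 -.06;.001 .012 0 -.06;.0005 .0045 0 -.06;0 0 -.01 0;0 0 -.008 0;0 0 0 0;0 0 0 0")

```text
t: 10.35
eef_pos: [0.5243, 0.0068, 0.1203]
tool_rot: [0.0, 0.999, 0.037, -0.002]
contact_force: [0.1, 0.9, -0.3]
gripper_width: 0.109
```

```bash
python3 - <<'E'
from h import *
for n,(x,y,w,h) in {'scene':(290,140,100,75),'top':(280,225,100,75)}.items():
    im=bot.read_camera(n)[:,:,::-1]; cv2.imwrite(f'pics/{n}7.png',im)
    cv2.imwrite(f'pics/{n}7c.png',cv2.resize(im[y:y+h,x:x+w],None,fx=8,fy=8,interpolation=cv2.INTER_CUBIC))
o=bot.get_obs();print(o['eef_pos'],o['tool_rot'])
E
```

```text
[0.52518409 0.00702698 0.12142029] [ 1.15993996e-04  9.99335185e-01  3.64556393e-02 -4.00715867e-04]
```

View pics/scene7c.png

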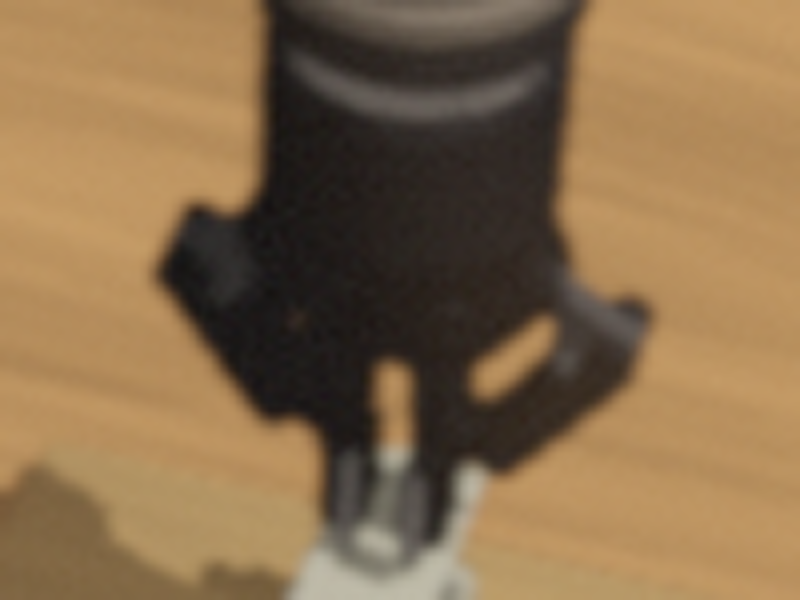

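View pics/top7c.png

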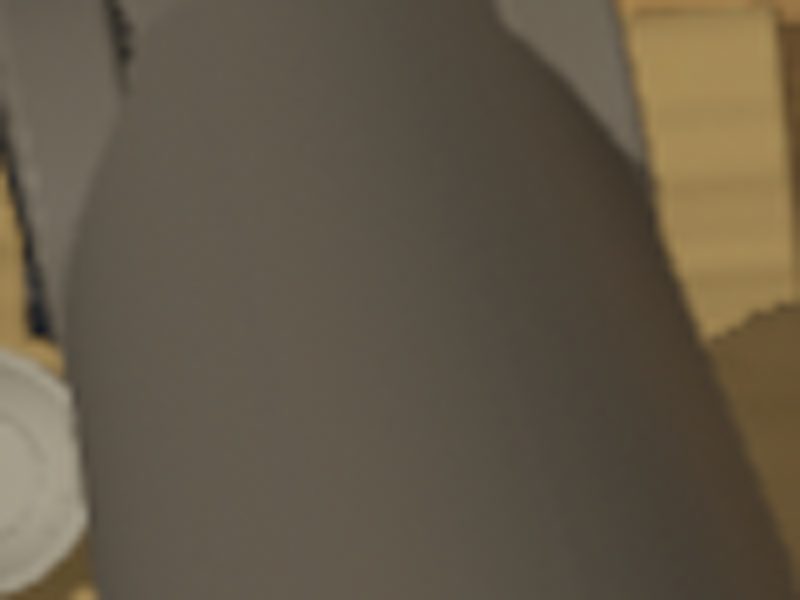

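```bash
python3 - <<'E'
import cv2
im=cv2.imread('pics/scene7.png');cv2.imwrite('pics/z.png',cv2.resize(im[190:255,305:375],None,fx=9,fy=9,interpolation=cv2.INTER_CUBIC))
E
```

```text
(no output)
```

View pics/z.png

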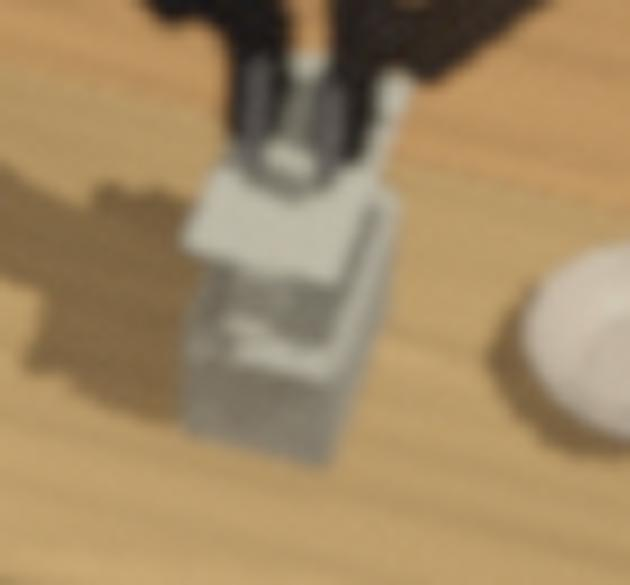

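```bash
python3 - <<'E'
from h import *
A=onz('scene',unc([(180,243),(338,283)],305,190,9),.0966)
B=onz('scene',unc([(185,432),(328,465)],305,190,9),.018)
D=onz('scene',unc([(190,350),(330,383)],305,190,9),.054)
a=.0724;x=np.array([np.cos(a),np.sin(a)]);y=np.array([-x[1],x[0]])
for M,off in((A,.035),(B,.029),(D,.033)):
    c=M[:,:2].mean(0)-off*x; d=M[1]-M[0]; print(c.round(4),np.linalg.norm(d).round(4),np.arctan2(d[1],d[0])-np.pi/2, 'rel', (c-[.5255,.0078])@x,(c-[.5255,.0078])@y)
E
```

```text
[0.5273 0.0071] 0.0392 0.058037625911657065 rel 0.0017122954765996501 -0.0008220558646192649
[0.5261 0.0073] 0.0376 0.09566341561666092 rel 0.0005765440761976459 -0.0005672806082344153
[0.5251 0.0077] 0.0358 0.08525029963267272 rel -0.00036992350721423456 -0.00012119156277382983
```

Emit:
drive_tool(increments="-.0005 .0005 -.006 0;0 0 -.006 0;0 0 -.003 0;0 0 -.003 0;0 0 -.002 0;0 0 0 0")

```text
t: 10.95
eef_pos: [0.5251, 0.0083, 0.1015]
tool_rot: [-0.0, 0.999, 0.037, 0.0]
contact_force: [1.4, 0.2, -0.8]
gripper_width: 0.113
```

Emit:
drive_tool(increments="0 0 -.002 0;0 0 -.002 0;0 0 -.002 0;0 0 0 0")

```text
t: 11.28
eef_pos: [0.5254, 0.0084, 0.096]
tool_rot: [-0.0, 0.999, 0.037, 0.001]
contact_force: [0.7, -0.3, 0.5]
gripper_width: 0.108
```

Emit:
drive_tool(increments="0 0 -.002 0;0 0 -.002 0;0 0 -.001 0;0 0 0 0")

```text
t: 11.62
eef_pos: [0.5249, 0.0083, 0.0905]
tool_rot: [-0.0, 0.999, 0.037, -0.0]
contact_force: [1.2, 0.3, -1.0]
gripper_width: 0.115
```

```bash
python3 - <<'E'
from h import *
im=bot.read_camera('scene')[:,:,::-1]; cv2.imwrite('pics/scene8.png',im)
cv2.imwrite('pics/z.png',cv2.resize(im[190:255,305:375],None,fx=9,fy=9,interpolation=cv2.INTER_CUBIC))
o=bot.get_obs();print(o['eef_pos'],o['contact_force'])
E
```

```text
[0.52488983 0.00829013 0.09060148] [ 2.34171954 -0.04558939 -0.67675711]
```

View pics/z.png

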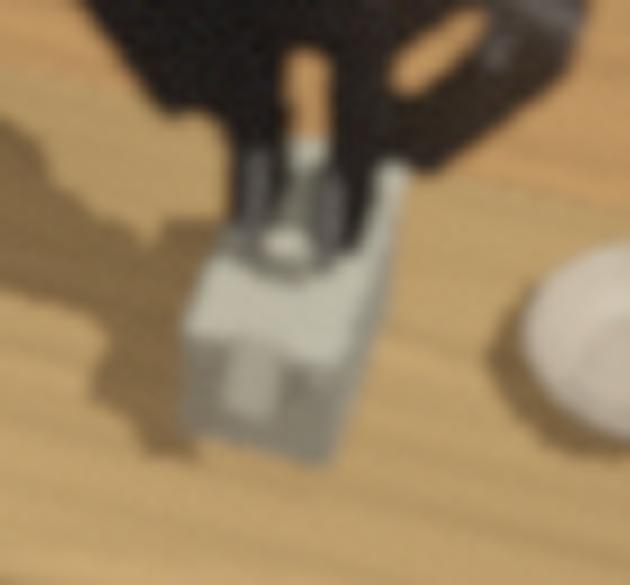

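Emit:
drive_tool(increments="0 0 -.001 0;0 0 -.001 0;0 0 0 0")

```text
t: 11.92
eef_pos: [0.5252, 0.0083, 0.089]
tool_rot: [-0.0, 0.999, 0.037, 0.0]
contact_force: [0.4, -0.2, 4.6]
gripper_width: 0.107
```

Emit:
drive_tool(increments="0 0 -.001 0;0 0 -.001 0;0 0 0 0")

```text
t: 12.17
eef_pos: [0.5253, 0.0082, 0.0887]
tool_rot: [0.0, 0.999, 0.036, 0.0]
contact_force: [-5.2, -0.9, 22.1]
gripper_width: 0.109
```

Emit:
drive_tool(increments="0 0 -.001 0;0 0 -.0005 0;0 0 0 0")

```text
t: 12.42
eef_pos: [0.5253, 0.0082, 0.0886]
tool_rot: [0.0, 0.999, 0.036, 0.0]
contact_force: [-10.6, -1.7, 38.4]
gripper_width: 0.113
```

Emit:
drive_tool(increments="0 0 .002 0;0 0 .0015 0;0 0 0 0;0 0 0 0")

```text
t: 12.75
eef_pos: [0.5246, 0.0082, 0.0889]
tool_rot: [0.0, 0.999, 0.037, -0.0]
contact_force: [-1.7, -0.5, 9.1]
gripper_width: 0.112
```

```bash
python3 - <<'E'
from h import *
im=bot.read_camera('scene')[:,:,::-1]; cv2.imwrite('pics/scene9.png',im)
cv2.imwrite('pics/z.png',cv2.resize(im[190:255,305:375],None,fx=9,fy=9,interpolation=cv2.INTER_CUBIC))
o=bot.get_obs();print(o['eef_pos'],o['contact_force'])
E
```

```text
[0.52462254 0.00823806 0.08893665] [-2.56644391 -0.10494124  9.38518071]
```

View pics/z.png

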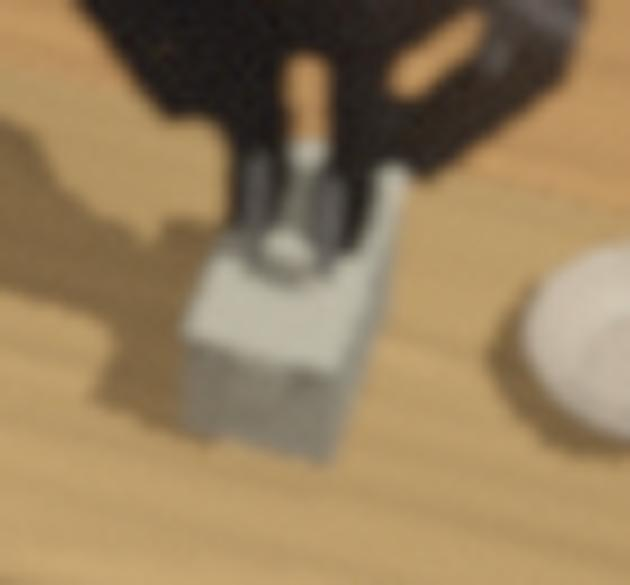

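```bash
python3 - <<'E'
import cv2
im=cv2.imread('pics/scene9.png');cv2.imwrite('pics/z.png',cv2.resize(im[200:290,430:540],None,fx=7,fy=7,interpolation=cv2.INTER_CUBIC))
im=cv2.imread('pics/top0.png');cv2.imwrite('pics/z2.png',cv2.resize(im[255:335,105:215],None,fx=7,fy=7,interpolation=cv2.INTER_LINEAR))
E
```

```text
(no output)
```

View pics/z.png

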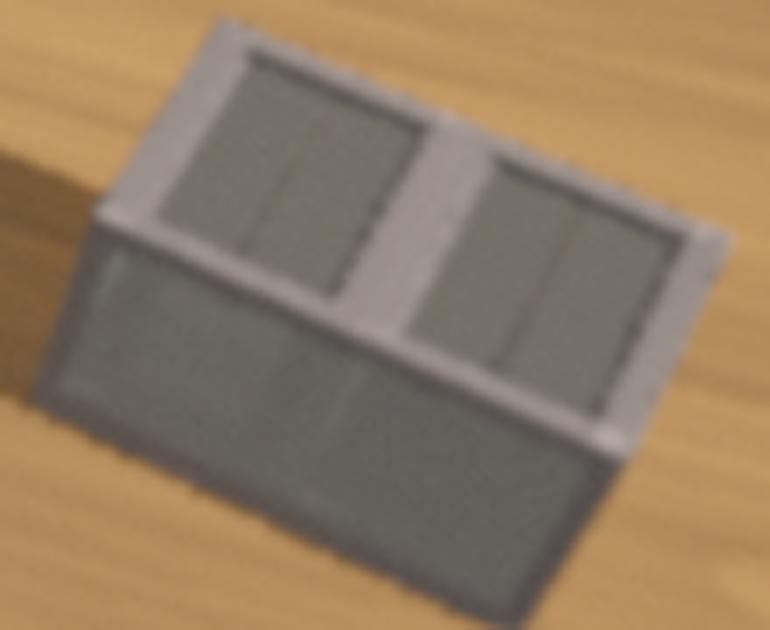

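View pics/z2.png

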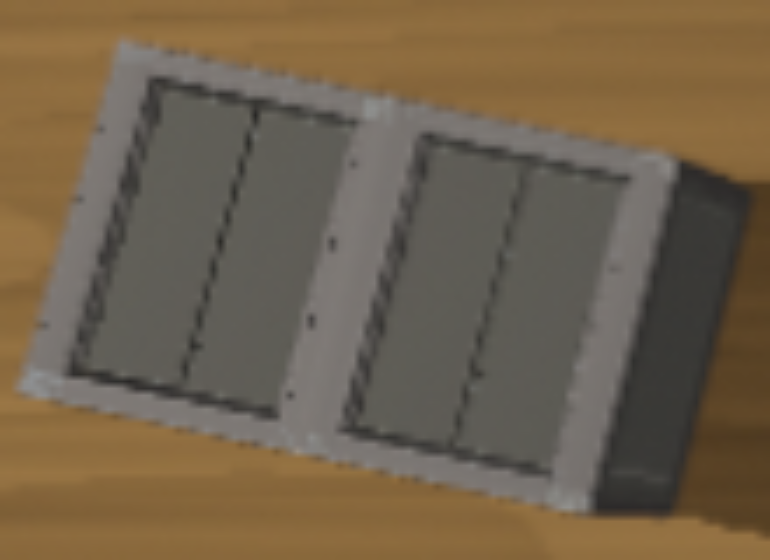

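```bash
python3 - <<'E'
from h import *
S=onz('scene',unc([(225,18),(735,232),(625,462),(97,212)],430,200,7),.096)
T=onz('top',unc([(672,158),(120,42),(20,388),(595,512)],105,255,7),.096)
for n,W in(('scene',S),('top',T)):
    quad(W,n)
    c=W[:,:2].mean(0)
    for a in(-.205,-.215):
        y=np.array([-np.sin(a),np.cos(a)]); print(a,(c+.039*y).round(4))
# seam points at z=.092
t=onz('top',unc([(256,108),(183,380)],105,255,7),.092);s=onz('scene',unc([(580,212),(500,365)],430,200,7),.092)
for W in(t,s): d=W[0]-W[1]; print('seam',W.mean(0).round(4),np.linalg.norm(d),np.arctan2(d[1],d[0]))
t=onz('top',unc([(150,80),(352,122),(278,415),(72,372)],105,255,7),.094);quad(t,'mouth top')
s=onz('scene',unc([(495,158),(688,236),(602,415),(405,333)],430,200,7),.094);quad(s,'mouth scene')
E
```

```text
scene c [0.4728 0.323  0.096 ] sides [0.1593 0.1019 0.1596 0.0976] ang [1.372, -0.218, -1.796, 2.92]
-0.205 [0.4808 0.3612]
-0.215 [0.4811 0.3611]
top c [0.4682 0.3241 0.096 ] sides [0.1593 0.0976 0.1628 0.0978] ang [1.358, 2.932, -1.784, -0.173]
-0.205 [0.4762 0.3622]
-0.215 [0.4766 0.3622]
seam [0.4771 0.3624 0.092 ] 0.07660898228540264 -0.19840797555759596
seam [0.4795 0.3618 0.092 ] 0.0702663540447702 2.9234628538774046
mouth top c [0.4761 0.3634 0.094 ] sides [0.0584 0.082  0.0586 0.0821] ang [-1.781, 2.953, 1.363, -0.191]
mouth scene c [0.4791 0.363  0.094 ] sides [0.058  0.0801 0.0568 0.0809] ang [1.396, -0.213, -1.731, 2.944]
```

Emit:
drive_tool(increments="0 0 .004 0;0 0 .008 0;0 0 .02 0;0 0 .025 0;0 0 .025 0;0 0 .02 0;0 0 .015 0;0 0 0 0;0 0 0 0")

```text
t: 13.55
eef_pos: [0.5249, 0.0082, 0.2059]
tool_rot: [0.0, 0.999, 0.037, 0.0]
contact_force: [-0.2, 0.6, -3.0]
gripper_width: 0.106
```

```bash
python3 - <<'E'
from h import *
im=bot.read_camera('scene')[:,:,::-1]; cv2.imwrite('pics/scene10.png',im)
cv2.imwrite('pics/z.png',cv2.resize(im[140:225,295:375],None,fx=7,fy=7,interpolation=cv2.INTER_CUBIC))
o=bot.get_obs();print(o['eef_pos'],o['contact_force'],o['q'])
E
```

```text
[0.52419865 0.00815483 0.20496546] [-0.75508446 -0.20611721 -3.02571405] [-0.03142656  0.29133911 -0.12300744  1.9561548   0.04504188  0.8979844
 -1.67498002]
```

View pics/z.png

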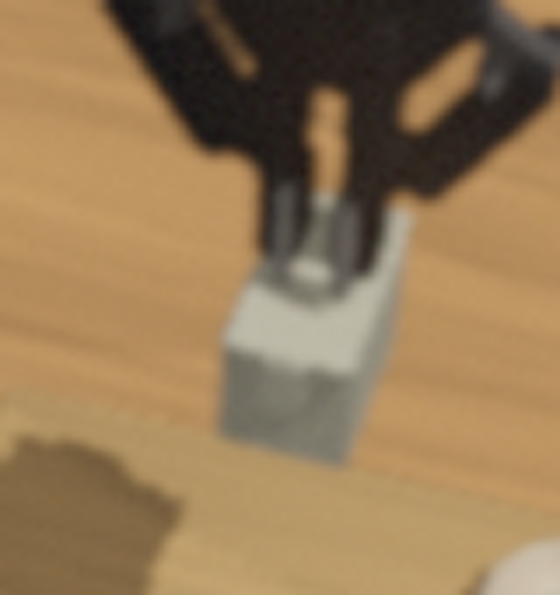

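Emit:
drive_tool(increments="-.002 .016 0 -.0278;-.004 .03 0 -.0278;-.0051 .04 0 -.0278;-.0051 .04 0 -.0278;-.0051 .04 0 -.0278;-.0051 .04 0 -.0278;-.0051 .04 0 -.0278;-.0051 .04 0 -.0278;-.0045 .036 0 -.0278;-.003 .02 0 -.0278;-.0014 .012 0 0;0 0 0 0")

```text
t: 14.6
eef_pos: [0.4775, 0.3649, 0.204]
tool_rot: [0.0, 0.995, -0.1, -0.001]
contact_force: [0.2, 0.2, -1.8]
gripper_width: 0.109
```

Emit:
drive_tool(increments="0 0 0 0;0 0 0 0;0 0 0 0")

```text
t: 14.85
eef_pos: [0.4803, 0.3596, 0.2054]
tool_rot: [0.001, 0.995, -0.104, -0.0]
contact_force: [-0.1, -0.7, -2.0]
gripper_width: 0.11
```

```bash
python3 - <<'E'
from h import *
for n,(x,y,w,h) in {'scene':(420,130,140,160),'top':(85,235,150,112)}.items():
    im=bot.read_camera(n)[:,:,::-1]; cv2.imwrite(f'pics/{n}11.png',im)
    cv2.imwrite(f'pics/{n}11c.png',cv2.resize(im[y:y+h,x:x+w],None,fx=5 if n=='top' else 3.7,fy=5 if n=='top' else 3.7,interpolation=cv2.INTER_CUBIC))
o=bot.get_obs();print(o['eef_pos'],o['tool_rot'],o['contact_force'],o['q'])
print(2*np.arctan2(o['tool_rot'][2],o['tool_rot'][1]))
E
```

```text
[0.48016105 0.36043746 0.20578579] [ 3.83347114e-04  9.94642930e-01 -1.03369608e-01  1.36090300e-04] [-0.00751186  0.38267914 -2.34452409] [-0.5938308   0.41262215 -0.20000935  1.77621555  0.0980736   0.96278166
 -2.61152892]
-0.20710919168038747
```

View pics/scene11c.png

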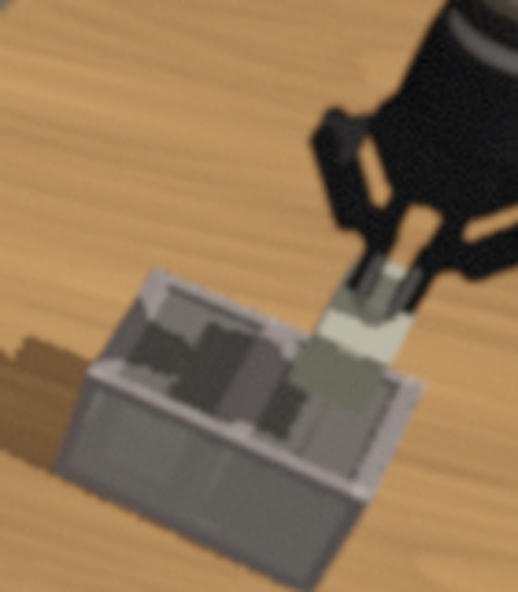

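View pics/top11c.png

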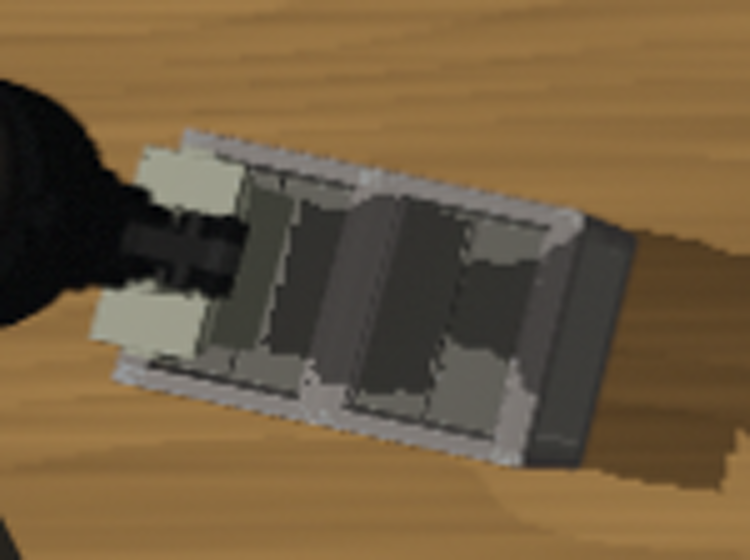

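```bash
python3 - <<'E'
from h import *
W=onz('top',unc([(143,147),(250,168),(203,360),(90,342)],85,235,5),.181);quad(W,'plate top')
S=onz('scene',unc([(313,338),(388,366),(412,314)],420,130,3.7),.181);print(S)
d=S[1]-S[0];a=-.207;x=np.array([np.cos(a),np.sin(a)]);print(np.linalg.norm(d),'c',S[:2,:2].mean(0)-.035*x)
E
```

```text
plate top c [0.4765 0.3589 0.181 ] sides [0.0393 0.0684 0.0405 0.0699] ang [-1.77, 2.969, 1.408, -0.19]
[[0.51766367 0.33190694 0.181     ]
 [0.52275056 0.36877269 0.181     ]
 [0.48170526 0.37694509 0.181     ]]
0.03721505090342602 c [0.4859543  0.35753319]
```

Emit:
drive_tool(increments="-.0005 .0015 -.01 0;-.001 .0015 -.012 0;0 0 -.01 0;0 0 -.004 0;0 0 0 0;0 0 0 0", squeeze=100)

```text
t: 15.45
eef_pos: [0.4777, 0.3651, 0.1692]
tool_rot: [0.0, 0.995, -0.102, -0.0]
contact_force: [0.3, 1.3, -1.1]
gripper_width: 0.104
```

```bash
python3 - <<'E'
from h import *
for n,(x,y,w,h) in {'scene':(440,160,110,100),'top':(85,235,110,100)}.items():
    im=bot.read_camera(n)[:,:,::-1]; cv2.imwrite(f'pics/{n}12.png',im)
    cv2.imwrite(f'pics/{n}12c.png',cv2.resize(im[y:y+h,x:x+w],None,fx=6,fy=6,interpolation=cv2.INTER_CUBIC))
o=bot.get_obs();print(o['eef_pos'],o['contact_force'])
print(2*np.arctan2(o['tool_rot'][2],o['tool_rot'][1]))
E
```

```text
[0.47816983 0.36547762 0.17009226] [ 0.26334188  0.6992879  -2.60843443]
-0.2048060203561938
```

View pics/scene12c.png

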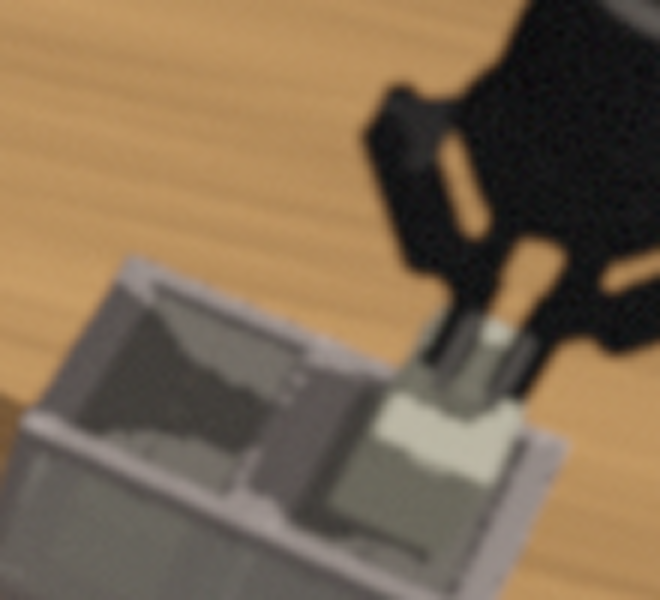

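View pics/top12c.png

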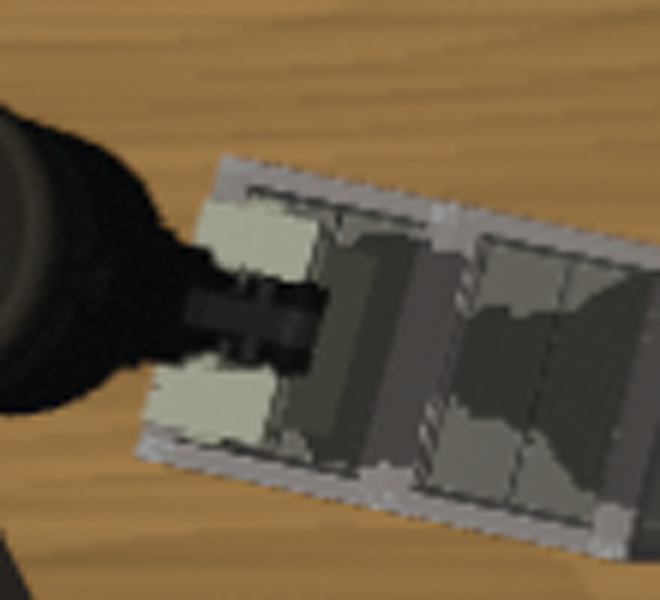

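```bash
python3 - <<'E'
from h import *
W=onz('top',unc([(202,197),(326,224),(272,447),(142,420)],85,235,6),.145);quad(W,'plate top')
S=onz('scene',unc([(328,507),(378,402),(520,402)],440,160,6),.099);print(S)
S=onz('scene',unc([(372,432),(492,484),(525,405)],440,160,6),.145);print(S); a=-.205;x=np.array([np.cos(a),np.sin(a)]);d=S[1]-S[0];print(np.linalg.norm(d),S[:2,:2].mean(0)-.035*x)
m=onz('scene',unc([(375,378),(565,440)],440,160,6),.096);print(m)
E
```

```text
plate top c [0.4748 0.3645 0.145 ] sides [0.0397 0.0688 0.0409 0.0693] ang [-1.79, 2.969, 1.364, -0.19]
[[0.50522497 0.33760579 0.099     ]
 [0.45064793 0.34764181 0.099     ]
 [0.43196219 0.39363347 0.099     ]]
[[0.51077172 0.33789637 0.145     ]
 [0.51862224 0.37593298 0.145     ]
 [0.48013992 0.38274996 0.145     ]]
0.038838310091434465 [0.48042985 0.36403953]
[[0.43651314 0.34592216 0.096     ]
 [0.44110334 0.4104432  0.096     ]]
```

Emit:
drive_tool(increments=".0005 -.0015 0 0;.0005 -.001 -.002 0;0 0 -.004 0;0 0 -.005 0;0 0 -.006 0;0 0 0 0")

```text
t: 16.05
eef_pos: [0.4794, 0.3632, 0.1527]
tool_rot: [-0.001, 0.995, -0.102, 0.001]
contact_force: [1.2, 1.0, -0.2]
gripper_width: 0.103
```

Emit:
drive_tool(increments="0 0 -.006 0;0 0 -.007 0;0 0 -.007 0;0 0 -.007 0;0 0 0 0")

```text
t: 16.47
eef_pos: [0.4777, 0.3615, 0.1233]
tool_rot: [0.002, 0.995, -0.102, -0.001]
contact_force: [0.2, -0.5, -4.7]
gripper_width: 0.107
```

Emit:
drive_tool(increments="0 0 -.007 0;0 0 -.008 0;0 0 -.007 0;0 0 -.004 0;0 0 0 0;0 0 0 0")

```text
t: 16.97
eef_pos: [0.4784, 0.3624, 0.0992]
tool_rot: [0.001, 0.995, -0.102, -0.001]
contact_force: [-0.1, -0.7, -4.3]
gripper_width: 0.103
```

```bash
python3 - <<'E'
from h import *
for n,(x,y,w,h) in {'scene':(440,180,110,100),'top':(85,235,110,100)}.items():
    im=bot.read_camera(n)[:,:,::-1]; cv2.imwrite(f'pics/{n}13.png',im)
    cv2.imwrite(f'pics/{n}13c.png',cv2.resize(im[y:y+h,x:x+w],None,fx=6,fy=6,interpolation=cv2.INTER_CUBIC))
o=bot.get_obs();print(o['eef_pos'],o['contact_force'])
E
```

```text
[0.47845044 0.36246066 0.09936458] [-0.92011735  0.80970729 -4.61345006]
```

View pics/scene13c.png

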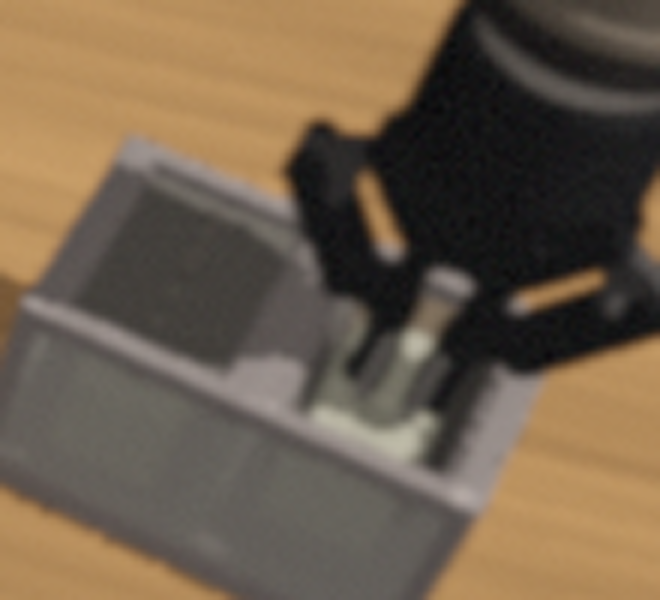

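View pics/top13c.png

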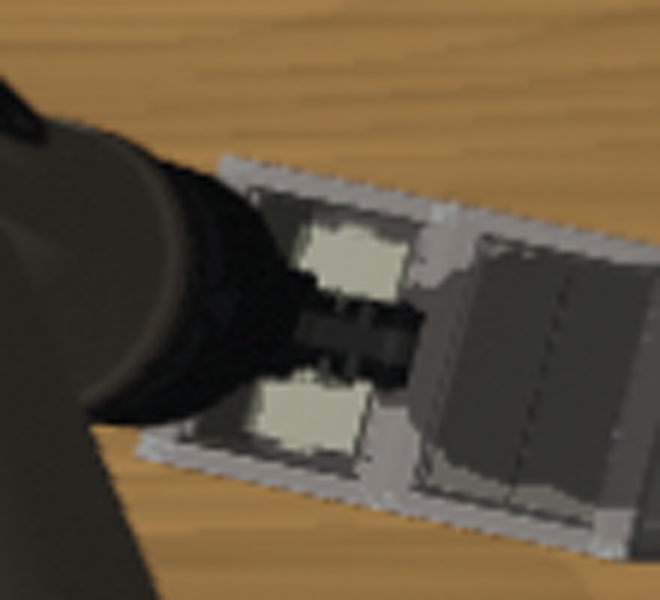

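Emit:
drive_tool(increments="0 0 -.005 0;0 0 -.004 0;0 0 -.003 0;0 0 -.002 0;0 0 0 0;0 0 0 0")

```text
t: 17.57
eef_pos: [0.479, 0.3627, 0.0856]
tool_rot: [0.0, 0.995, -0.102, 0.0]
contact_force: [1.6, 0.7, -2.6]
gripper_width: 0.101
```

Emit:
drive_tool(increments="0 0 -.0015 0;0 0 -.001 0;0 0 0 0;0 0 0 0")

```text
t: 17.9
eef_pos: [0.4791, 0.3629, 0.0836]
tool_rot: [-0.0, 0.995, -0.102, 0.0]
contact_force: [0.0, -0.3, 1.6]
gripper_width: 0.102
```

Emit:
drive_tool(increments="0 0 -.001 0;0 0 -.0005 0;0 0 0 0;0 0 0 0")

```text
t: 18.23
eef_pos: [0.4793, 0.3633, 0.0831]
tool_rot: [-0.001, 0.995, -0.102, 0.001]
contact_force: [-1.3, -2.5, 10.0]
gripper_width: 0.101
```

Emit:
drive_tool(increments="0 0 .0005 0;0 0 0 0;0 0 0 0;0 0 0 0", grip=0.24, squeeze=40)

```text
t: 18.57
eef_pos: [0.479, 0.3628, 0.0823]
tool_rot: [0.0, 0.995, -0.102, 0.0]
contact_force: [-0.0, -0.8, 2.4]
gripper_width: 0.239
```

```bash
python3 - <<'E'
from h import *
for n,(x,y,w,h) in {'scene':(440,180,110,100)}.items():
    im=bot.read_camera(n)[:,:,::-1]; cv2.imwrite(f'pics/{n}14.png',im)
    cv2.imwrite(f'pics/{n}14c.png',cv2.resize(im[y:y+h,x:x+w],None,fx=6,fy=6,interpolation=cv2.INTER_CUBIC))
o=bot.get_obs();print(o['eef_pos'],o['contact_force'])
E
```

```text
[0.47892013 0.36279391 0.08235181] [-0.49894132 -1.25005325  2.90551196]
```

View pics/scene14c.png

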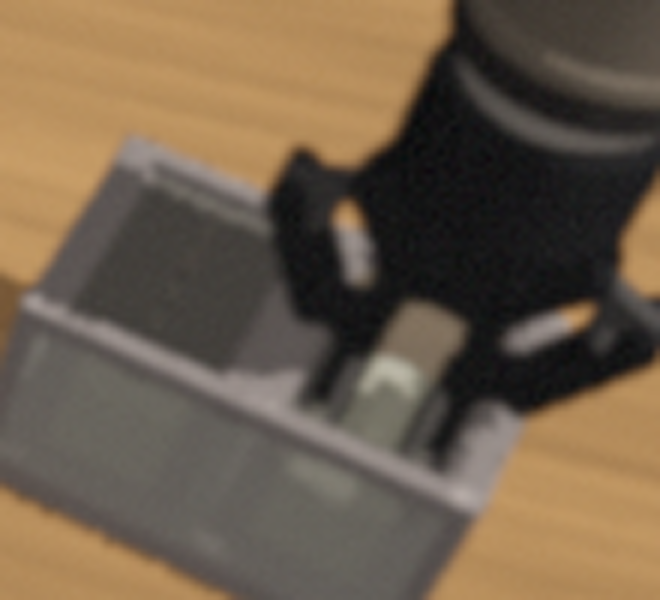

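Emit:
drive_tool(increments="0 0 .004 0;0 0 .006 0;0 0 .008 0;0 0 .01 0;0 0 .01 0;0 0 .01 0;0 0 .02 0;0 0 .03 0;0 0 .03 0;0 0 .03 0;0 0 0 0")

```text
t: 19.53
eef_pos: [0.4814, 0.3652, 0.2481]
tool_rot: [-0.004, 0.995, -0.102, 0.004]
contact_force: [0.6, 0.5, 0.6]
gripper_width: 0.24
```

Emit:
drive_tool(increments="-.01 -.03 .01 0;-.01 -.03 0 0;-.01 -.03 0 0;-.01 -.03 0 0;0 -.03 0 0;0 -.03 0 0;0 0 0 0;0 0 0 0")

```text
t: 20.2
eef_pos: [0.4392, 0.1813, 0.2513]
tool_rot: [-0.0, 0.995, -0.104, 0.001]
contact_force: [-0.6, 0.9, -0.4]
gripper_width: 0.238
```

```bash
python3 - <<'E'
from h import *
for n,(x,y,w,h) in {'scene':(430,190,110,100),'top':(100,245,110,100)}.items():
    im=bot.read_camera(n)[:,:,::-1]; cv2.imwrite(f'pics/{n}15.png',im)
    cv2.imwrite(f'pics/{n}15c.png',cv2.resize(im[y:y+h,x:x+w],None,fx=6,fy=6,interpolation=cv2.INTER_CUBIC))
o=bot.get_obs();print(o['eef_pos'],o['contact_force'])
E
```

```text
[0.43905551 0.18374597 0.25103661] [-0.12829309  0.66437898  0.79646042]
```

View pics/scene15c.png

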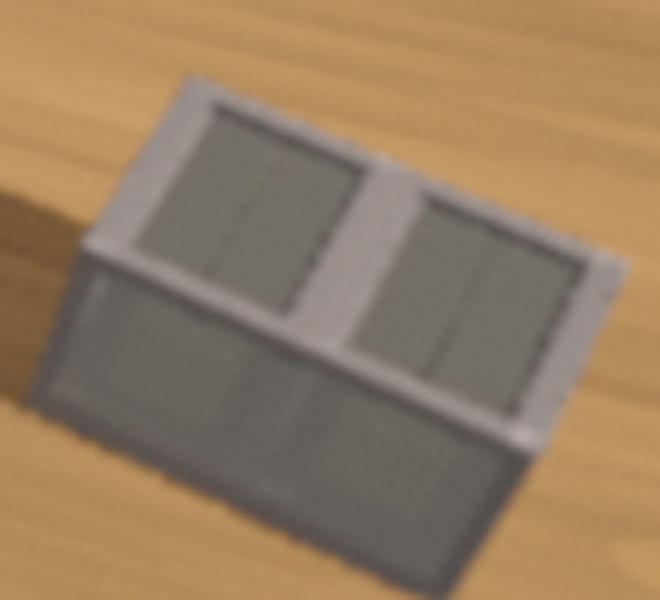

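View pics/top15c.png

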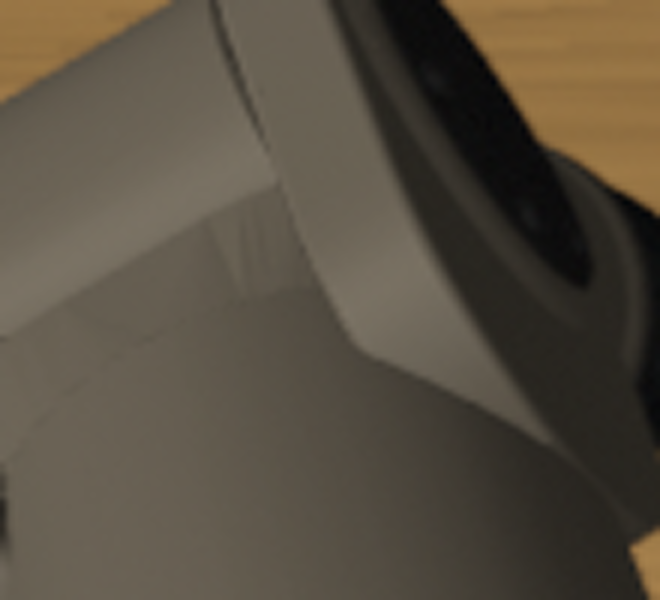

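View pics/scene15.png

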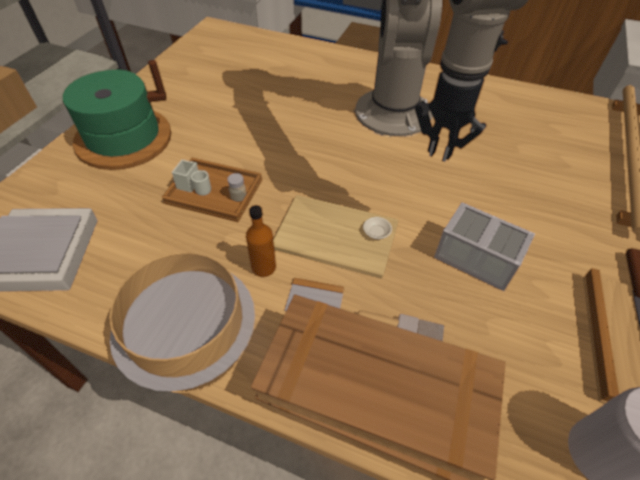

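Scene15 shows both flaps of the right-hand well in the picture (seam from about 510,232 to 501,256) level and shut, just as at the start. The dish at (377,229) and the tray ware stand where they were, and the hand is clear at about (450,130).

```bash
python3 - <<'E'
from station import bot
print(bot.hand_in())
E
```

```text
the job is handed in; nothing more can be done
None
```

I lifted the tub out of the tray by its ledges, stood it on the middle of the board and let go. I pressed the cover on with up to about 38 N and carried the tub by its handle to the dust case. There I pushed it down through the flaps to the floor of the empty well, let go, drew the hand out and handed the job in at about 20 s.

- **Cover on the tub:** the press stopped at a tool height of 0.0886 m, and I had expected about 0.0888 m. The tub then rose with the cover when I lifted it by the handle, so the clips held.
- **Tub in the well:** it met the floor at a tool height of 0.0831 m, and I had expected 0.083 m, with about 10 N pressing down.
- **Final picture:** both flaps looked shut, and the dish and the tray ware stood where they were. The hand was clear, with no contact force reading above noise.
- **Not seen directly:** the arm hid the case from the top camera at the end, so only the scene picture shows the flaps. The shut flaps also hid the tub's final pose, so that rests on the seating height and on where I let go.
- **Disagreements:**
  - The two cameras differed by 2 to 5 mm along x. I corrected for this using where the gripper had let go of the tub on the board.
  - The force reading showed no clear peak as the clips passed the ledges.

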